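# Point-and-check a distribution board and switch off the breaker left on

### The arm

A 6-joint arm with a two-finger parallel gripper is mounted at the origin on the work surface. World frame = base frame: x ahead of the robot, y to its left, z up, the work surface at z = 0. Lengths are in mm, angles in rad, forces in N, time in s.
With the tool pointing down it reaches from about 350 to 975 mm from the base axis. Payload 7.1 kg.
Tool frame: the origin (TCP) lies between the finger pads, 19 mm behind the fingertips; this is the grasp point; z points along the fingers, y is the line along which they close (so a half turn about z gives the same grasp; the last joint's range is limited). The gripper opens to 88 mm and grips with 3 to 60 N. Pads are 20 mm wide; open, the fingers measure 115 mm over their backs; the gripper's body (75 mm by 178 mm) begins 61 mm behind the grasp point.
Start: joints at [-1.222, 0.423, 1.63, -0, 1.089, -0.019], TCP at [224.744, -583.177, 241.375] pointing down, gripper open.
Joint ranges: [-3, 3], [-0.9, 2.11], [0.09, 2.58], [-1.31, 4.45], [0.11, 2.69], [-2.54, 2.54]. Speed limits (rad/s): [2.39, 2.39, 3.01, 3.14, 3.14, 3.14].

### API

Orientations are given as a rotation vector (axis times angle).
In Python, from workcell import ctrl, optics gives the robot as it stands.
- The arm moves only by the shell command python3 -m jog 'ROWS'. ROWS is JSON, a list of rows, each a list of 7 numbers: the shift along the tool's x, y, z in units of 40 mm (1.0 is 40 mm), then the turn, a rotation vector about the tool's x, y, z in units of 6 degrees (1.0 is 6 degrees), then the opening, from 0 (shut) to 1 (fully open). A call has 1 to 20 rows; each row shifts and turns the commanded pose from where the row before left it, along the tool's axes as they then stand; what a row does not reach is not made up. A row lasts 1/10 s, in which the tool goes at most 50 mm and 8.59 degrees, less where a joint would pass 70% of its speed; a pose out of reach is approached as far as the arm can. A call is refused whole if a number of a shift passes 1 or a number of a turn 1, either way. A call with a gripper value outside its range is refused whole. The fingers move at their own pace and stop on an object; the grip force is fixed at half the most. Time passes only in rows, so rows that do not move let the fingers close. It gives the time, the measured TCP pose, the force, the opening and the grip force at its end, in the units of the state.
- ctrl.get_obs(): the state, without advancing time (a new reading comes with each control period).
- optics.get_image(name): name is "scene" or "top" or "wrist"; returns the picture (480x640x3 uint8, red, green, blue); there is no depth.
- optics.camera_model(name): a dict with "fov_y" (degrees; the focal length in pixels is half the picture's height over the tangent of half this angle, whatever the lens; pixels are square), "cx", "cy" (the principal point, pixels), "k1" (the pictures are not rectified: a ray, as slopes to the right and down, at radius r is drawn at 1 + k1 r^2 times it, then the intrinsics apply), "view" (4x4, takes a point from world to camera coordinates); the wrist camera has in their place "hand_eye" (4x4, takes a point from camera to tool coordinates, whose origin is the TCP and whose axes are the flange's). Camera axes: x right, y up, looking along -z (the intrinsics and any distortion apply to the point x, -y, -z); pixel columns grow to the right and rows downward; lengths in mm; the calibration is good to about 2 mm. A picture is of the moment at which its call begins: read the wrist's pose just before it. camera_model takes no time and is no camera call.
- ctrl.close_job(): hands the job in; it is judged then, once.
Trained networks look in the newest picture that a camera, given by its name, has taken for a name from the list of things; names that differ only in an ending like _2 or _b are one class to them, and where a whole thing is asked for, a point or a joint stands for the part that bears it (a point fixed in the world has none). Each returns a list of dicts, best first, with "conf" (0 to 1); they miss things now and then, are a little off and sometimes report something else, mostly with a low value. They report only what shows in the picture. A call takes as long as a camera call.
- optics.masks_of(target, camera): "pixels" (480x640 bool, what is visible of it) and "extent" ([centre column, centre row, width, height] in pixels, round what is visible of it).
The state is a dict: "t": time; "qpos": joint angles; "qvel": joint speeds; "joint_torque": joint torques, N m; "ee_pos": TCP position; "orientation": TCP orientation; "ft_force": force on the tool from outside, world axes, zero at the start; "moment": the same for the moment, N m; "width": finger opening in mm; "grasp_force": force on a finger pad.
Only numpy, scipy, OpenCV 4.12 (cv2) and the standard library are available. Lean on these libraries where they do the work, as an engineer would, in place of code of your own. Each camera call takes 0.05 s, during which the arm holds its last target. There are 200 camera calls.

### The job

The new distribution board must have everything off before it is hung and connected, but one breaker has been left on: its toggle leans the other way from all the rest. Check it by pointing, the fingertips held right over the thing, a couple of centimetres above it and touching nothing: point first at the middle of the double-width main switch for two seconds, then at the middle of the breaker that is still on for two seconds. Then push that breaker's toggle fully over to off with the fingertips and draw clear; never touch the main switch, leave the other toggles off, and do not pick up or disturb the tools and parts on and around the board.

Things in the scene. Friction and masses are not known exactly. Their poses are not given: they have to be found in the camera images.
- board: White distribution board 290 (y) x 200 (x) mm, on its back, fixed, cover 88 mm above the table. Origin: centre of its underside; x points to its top edge, away from the robot, y left along the row, z up. The row of devices stands in the cover's middle (x = 0), 4 mm proud of it; from left: main switch, blank filler, eight single breakers, blank filler
- main_switch: Main switch at the left end of the row: the double-width device, 35 mm wide (y) and 45 mm long (x), with one toggle 27 mm wide. Origin: centre of its white front face, 92 mm above the table; x, y as for the board, z up. Only to be pointed at, never touched
- main (a joint): Toggle of the main switch: same shape and values as the breaker toggles but 27 mm wide. 0 = off (as it stands)
- left_on_breaker: The breaker left on, in any of the eight breaker places; like the others but its toggle leans the other way (to the top edge, away from the robot). 17.5 mm wide (y) and 45 mm long (x). Origin: centre of its white front face, which is level, looks up and lies 92 mm above the table; x, y as for the board, z up
- left_on (a joint): Toggle 9.5 mm wide, 5.5 thick, 17 long from its pivot, which runs along y 3 mm below the face centre. 0 = off, leaning 37 deg to the board's bottom edge (-x); 1.3 rad = on, leaning 37 deg to the top edge (+x); its tip is then 10 mm to that side and 12 mm above the face (14 mid-swing). Stays where left; 2 to 10 N moves it (the fingertip rubs on it); firm stops. Starts at 1.2 to 1.3
- toggle1 (a joint): Toggle of another single breaker (number 1 of seven, in no fixed place), same shape and values; 0 = off, at its stop, where it starts (0 to 0.05) and must stay
- toggle2 (a joint): Toggle of another single breaker (number 2 of seven, in no fixed place), same shape and values; 0 = off, at its stop, where it starts (0 to 0.05) and must stay
- toggle3 (a joint): Toggle of another single breaker (number 3 of seven, in no fixed place), same shape and values; 0 = off, at its stop, where it starts (0 to 0.05) and must stay
- toggle4 (a joint): Toggle of another single breaker (number 4 of seven, in no fixed place), same shape and values; 0 = off, at its stop, where it starts (0 to 0.05) and must stay
- toggle5 (a joint): Toggle of another single breaker (number 5 of seven, in no fixed place), same shape and values; 0 = off, at its stop, where it starts (0 to 0.05) and must stay
- toggle6 (a joint): Toggle of another single breaker (number 6 of seven, in no fixed place), same shape and values; 0 = off, at its stop, where it starts (0 to 0.05) and must stay
- toggle7 (a joint): Toggle of another single breaker (number 7 of seven, in no fixed place), same shape and values; 0 = off, at its stop, where it starts (0 to 0.05) and must stay
- screwdriver: Screwdriver about 170 mm long lying on the cover's lower margin (robot side of the row), along the row. Origin near the middle of its length; a bystander
- blanking_plate: Loose white blanking plate 45 x 17.5 x 14 mm lying on the cover's upper margin. Origin: underside; a bystander
- spare_breaker: Spare white breaker lying on its side on the table just right of the board, 85 x 70 x 17.5 mm. Origin: underside; a bystander
- tape_roll: Roll of black insulating tape, 68 mm across, 19 mm high, on the table just left of the board. Origin: underside; a bystander
- mug: Mug 95 mm high, 82 mm across, on the right of the table. Origin: underside; a bystander
- multimeter: Black multimeter 155 x 78 x 41 mm lying on the left of the table. Origin: underside; a bystander
- spirit_level: Aluminium spirit level 230 x 20 x 42 mm standing on edge on the right of the table. Origin: underside; a bystander

How it is judged:
By the outcome, as a careful person would: the job done as asked, in the order asked, and still so for the second after the job is handed in, with the robot touching nothing.
It also fails if it takes over 45 s, if anything falls off the work surface, if the arm or the gripper's body presses on something with over 40 N, if the wrist force passes 120 N, or if a joint passes its speed limit or range.

## Working session

There is one attempt and no reset: what is moved stays moved. The work goes in short steps, Python scripts to look and compute and a shell command to move; the robot and the scene stay as the last step left them, time stands still between calls to the robot, and variables do not carry over. Pictures are saved under pics/ and viewed, at most 10 in all, crops included, and the job is handed in when it is done.

```bash
mkdir -p pics; ls; python3 - <<'E'
from workcell import ctrl, optics
import cv2,numpy as np
o=ctrl.get_obs();print({k:np.round(o[k],3) for k in ('t','ee_pos','orientation','width','ft_force')})
for n in('top','scene'):
    im=optics.get_image(n);cv2.imwrite(f'pics/{n}0.png',im[:,:,::-1])
    for t in('main_switch','left_on_breaker','board','left_on'):
        for d in optics.masks_of(t,n)[:3]: print(n,t,round(d['conf'],2),np.round(d['extent'],1))
    m=optics.camera_model(n);print(m)
m=optics.camera_model('wrist');print(m)
E
```

```text
pics
{'t': np.float64(0.0), 'ee_pos': array([ 224.54 , -582.674,  240.586]), 'orientation': array([-3.087, -0.574,  0.   ]), 'width': np.float64(87.951), 'ft_force': array([-0.492,  0.626, -0.482])}
top main_switch 0.58 [282.4 218.1  16.9  23.1]
top left_on_breaker 0.65 [305.4 224.1  11.   21.6]
top left_on_breaker 0.36 [135.3 253.6  42.6  64.2]
top board 0.58 [316.9 224.5 126.4  95.6]
{'fov_y': 42.24599799080005, 'cx': 319.22074988647745, 'cy': 238.03699971161038, 'k1': -0.12686900267037585, 'view': array([[-2.12962413e-02, -9.99772915e-01,  7.67101768e-04,
        -4.64314579e+00],
       [ 9.86516238e-01, -2.08893119e-02,  1.62324824e-01,
        -5.31047424e+02],
       [-1.62271938e-01,  4.21366697e-03,  9.86737079e-01,
        -1.54692568e+03],
       [ 0.00000000e+00,  0.00000000e+00,  0.00000000e+00,
         1.00000000e+00]])}
scene main_switch 0.58 [351.7 260.4  22.8  15.6]
scene left_on_breaker 0.42 [326.8 254.1  16.3  13.5]
scene board 0.77 [314.4 268.3 144.6 105.2]
scene left_on 0.65 [324.6 253.5  14.1  14.4]
{'fov_y': 47.65417355301969, 'cx': 322.64152835048554, 'cy': 2
[... 156 characters left out ...]
21e-01, -1.41373443e-01,  8.04148608e-01,
         2.49202389e+02],
       [ 7.84031971e-01,  1.78901736e-01,  5.94380381e-01,
        -1.76832576e+03],
       [ 0.00000000e+00,  0.00000000e+00,  0.00000000e+00,
         1.00000000e+00]])}
{'fov_y': 59.06073620779449, 'cx': 322.8868253982746, 'cy': 237.9248408484386, 'k1': -0.09862839393373833, 'hand_eye': array([[-2.86777505e-04,  9.62925519e-01,  2.69767238e-01,
         7.42542447e+01],
       [ 9.99999952e-01,  3.08391084e-04, -3.77368053e-05,
         1.42314782e+00],
       [-1.19531544e-04,  2.69767214e-01, -9.62925561e-01,
        -1.43049865e+02],
       [ 0.00000000e+00,  0.00000000e+00,  0.00000000e+00,
         1.00000000e+00]])}
```

View pics/top0.png

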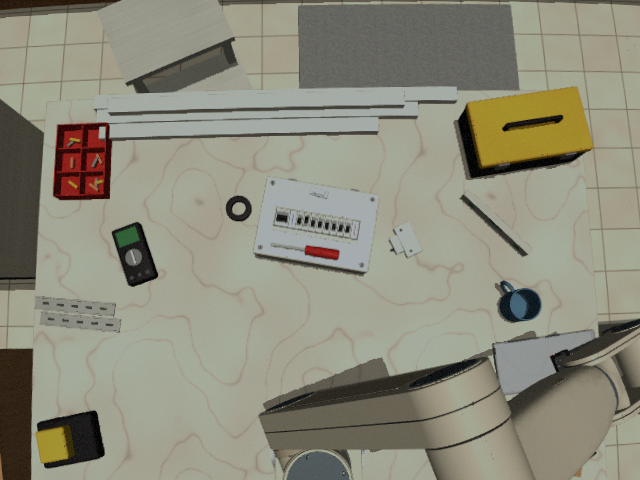

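The top view shows the board around (317,224), turned a few degrees clockwise. The main switch is at (282,218), the candidate breaker at (305,224), the red screwdriver at (305,250) and the tape at (238,208). Next I'll compute positions and zoom in.

```bash
cat > h.py <<'E'
import numpy as np, cv2
from workcell import ctrl, optics
from scipy.spatial.transform import Rotation as R
def cam(n,obs=None):
    m=optics.camera_model(n)
    if 'view' in m: T=np.linalg.inv(m['view'])
    else:
        o=obs or ctrl.get_obs(); W=np.eye(4);W[:3,:3]=R.from_rotvec(o['orientation']).as_matrix();W[:3,3]=o['ee_pos']; T=W@m['hand_eye']
    f=240/np.tan(np.radians(m['fov_y'])/2)
    return m,T,f
def ray(C,px,z):
    m,T,f=C; d=(np.array(px,float)-[m['cx'],m['cy']])/f; s=d.copy()
    for _ in range(20): s=d/(1+m['k1']*(s@s))
    v=T[:3,:3]@[s[0],-s[1],-1]; return T[:3,3]+v*(z-T[2,3])/v[2]
def proj(C,p):
    m,T,f=C; q=T[:3,:3].T@(np.array(p)-T[:3,3]); s=np.array([q[0],-q[1]])/-q[2]
    return s*(1+m['k1']*(s@s))*f+[m['cx'],m['cy']]
def rows(target, rv=None):
    """shift in tool axes, units of 40mm, from the present pose"""
    o=ctrl.get_obs(); return R.from_rotvec(o['orientation']).inv().apply(np.array(target)-o['ee_pos'])/40
E
python3 - <<'E'
from h import *
C=cam('top')
for n,p in dict(tl=(265.5,178),tr=(378,187),br=(367,272),bl=(254,255)).items(): print(n,ray(C,p,88).round(1))
print('main',ray(C,(282.4,218.1),94).round(1),'left_on',ray(C,(305.4,224.1),96).round(1))
S=cam('scene')
print('scene main',ray(S,(351.7,260.4),94).round(1),'lo',ray(S,(326.8,254.1),96).round(1))
im=cv2.imread('pics/top0.png')[170:280,245:385]
a=cv2.resize(im,None,fx=5,fy=5,interpolation=cv2.INTER_CUBIC); cv2.imwrite('pics/topc.png',a)
print(R.from_rotvec(ctrl.get_obs()['orientation']).as_matrix().round(3))
E
```

```text
tl [680.4 117.   88. ]
tr [ 651. -167.   88.]
br [ 436.1 -131.8   88. ]
bl [484.3 146.9  88. ]
main [574.8  75.   94. ] left_on [558.   17.9  96. ]
scene main [594.6  81.3  94. ] lo [587.6  21.7  96. ]
[[ 0.933  0.36  -0.   ]
 [ 0.36  -0.933  0.   ]
 [ 0.    -0.    -1.   ]]
```

View pics/topc.png

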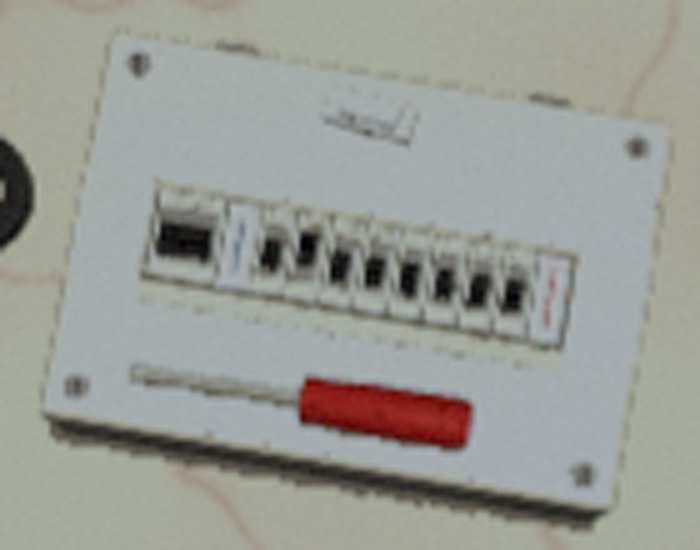

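The second breaker from the left (pixel 307,219) leans the other way from the rest. Next I'll move above the board with the gripper shut and turn so the 20 mm pad width runs along the row.

```bash
python3 -m jog '[[0.63,-0.46,0,0,0,0,0],[0.63,-0.46,0,0,0,0,0],[0.63,-0.46,0,0,0,0,0],[0.63,-0.46,0,0,0,0,0],[0.63,-0.46,0,0,0,0,0],[0.63,-0.46,0,0,0,0,0],[0.63,-0.46,0,0,0,0,0],[0.63,-0.46,0,0,0,0,0],[0.63,-0.46,0,0,0,0,0],[0.63,-0.46,0,0,0,0,0],[0.63,-0.46,0,0,0,0,0],[0.63,-0.46,0,0,0,0,0],[0.63,-0.46,0,0,0,0,0],[0.63,-0.46,0,0,0,0,0],[0.63,-0.46,0,0,0,0,0],[0.63,-0.46,0,0,0,0,0],[0.63,-0.46,0,0,0,0,0],[0.63,-0.46,0,0,0,0,0],[0.63,-0.46,0,0,0,0,0],[0.63,-0.46,0,0,0,0,0]]'
python3 -m jog '[[0,0,0,0,0,-1,0],[0,0,0,0,0,-1,0],[0,0,0,0,0,-1,0],[0,0,0,0,0,-1,0],[0,0,0,0,0,-1,0],[0,0,0,0,0,-1,0],[0,0,0,0,0,-1,0],[0,0,0,0,0,-1,0],[0,0,0,0,0,-1,0],[0,0,0,0,0,-1,0],[0,0,0,0,0,0,0],[0,0,0,0,0,0,0]]'
python3 - <<'E'
from h import *
o=ctrl.get_obs(); im=optics.get_image('wrist');cv2.imwrite('pics/w1.png',im[:,:,::-1]); C=cam('wrist',o)
np.save('o1.npy',o,allow_pickle=True)
for t in('main_switch','left_on_breaker','left_on'):
    for d in optics.masks_of(t,'wrist')[:2]: print(t,round(d['conf'],2),np.round(d['extent'],1),ray(C,d['extent'][:2],92).round(1))
print(o['ee_pos'],o['t'],o['width'],R.from_rotvec(o['orientation']).as_matrix().round(4))
E
```

```text
t: 2.5
ee_pos: [563.4, -57.4, 241.5]
orientation: [3.088, 0.575, 0.0]
ft_force: [0.9, -0.2, 0.5]
width: 0.4
grasp_force: 0.0
t: 3.7
ee_pos: [562.7, -58.6, 241.4]
orientation: [2.39, 2.038, 0.0]
ft_force: [1.0, -0.7, 0.8]
width: 0.3
grasp_force: 0.0
main_switch 0.55 [317.5  26.6  73.8  53.2] [581.3  72.2  92. ]
main_switch 0.22 [307.9 170.6  23.9  15.1] [559.8 -18.7  92. ]
left_on_breaker 0.72 [314.1 118.   66.9  31.4] [569.8  15.4  92. ]
left_on_breaker 0.5 [306.6 169.   24.1  14.6] [559.1 -17.5  92. ]
left_on 0.74 [316.9 115.9  23.   14.2] [571.9  16.5  92. ]
left_on 0.39 [307.8 195.4  28.6  16.6] [556.9 -35.7  92. ]
[562.74023336 -58.57887085 241.4324375 ] 3.7 0.2803050799195245 [[ 1.579e-01  9.875e-01  1.000e-04]
 [ 9.875e-01 -1.579e-01  0.000e+00]
 [ 0.000e+00  1.000e-04 -1.000e+00]]
```

View pics/w1.png

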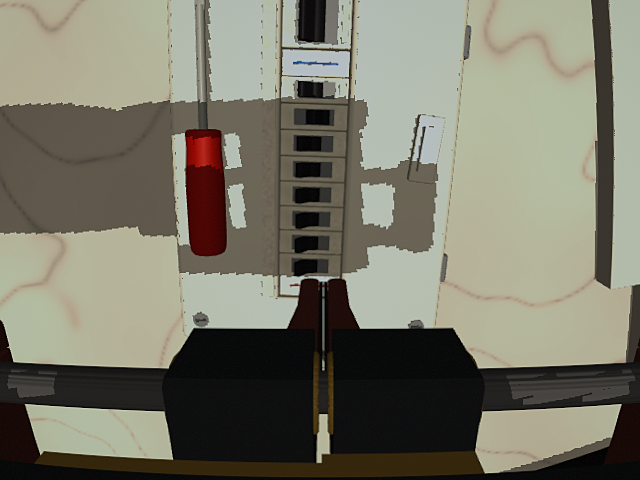

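The second breaker's toggle at (317,117) is the one displaced towards the top edge; the rest lean left in this image. The main switch is at (317,20), and the plate at (427,148) stays well clear. Next I'll rectify the row metrically for precise localisation.

```bash
cat > rect.py <<'E'
from h import *
import sys
def rectify(im,C,c,yaw,z=92,s=5,hx=30,hy=75):
    # columns: board -y direction (right), rows: board -x (down)
    u=np.array([np.cos(yaw),np.sin(yaw)]);v=np.array([-u[1],u[0]])
    X,Y=np.meshgrid(np.arange(-hx,hx,1/s)[::-1],np.arange(-hy,hy,1/s)[::-1],indexing='ij')
    P=np.array(c)[:2]+X[...,None]*u+Y[...,None]*v
    m,T,f=C;q=(np.concatenate([P,np.full(P.shape[:2]+(1,),z)],2)-T[:3,3])@T[:3,:3]
    sl=np.stack([q[...,0],-q[...,1]],-1)/-q[...,2:]
    px=(sl*(1+m['k1']*(sl**2).sum(-1,keepdims=True))*f+[m['cx'],m['cy']]).astype(np.float32)
    return cv2.remap(im,px[...,0],px[...,1],cv2.INTER_CUBIC)
E
python3 - <<'E'
from rect import *
o=np.load('o1.npy',allow_pickle=True).item();C=cam('wrist',o)
# col 399=.., centre at c
a=rectify(cv2.imread('pics/w1.png'),C,(569.5,15.5),np.radians(-9))
cv2.imwrite('pics/r1.png',a);print(a.shape)
E
```

```text
(300, 750, 3)
```

View pics/r1.png

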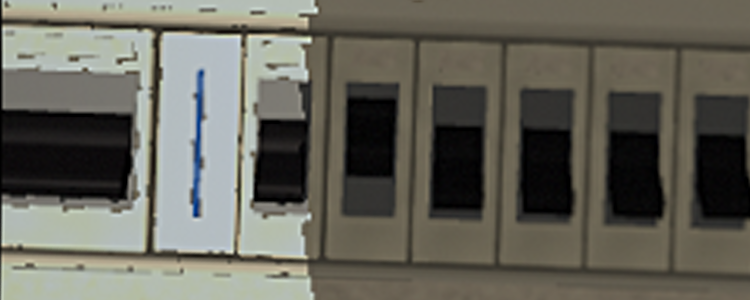

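```bash
python3 - <<'E'
from rect import *
C=cam('top');S=cam('scene')
for p in ((569.8,16.1,92),(581.2,76.3,92)): print(proj(C,p),proj(S,p))
a=rectify(cv2.imread('pics/top0.png'),C,(569.8,16.1),np.radians(-10.7),s=4,hy=90,hx=30)
b=rectify(cv2.imread('pics/scene0.png'),S,(569.8,16.1),np.radians(-10.7),s=4,hy=90,hx=30)
im=np.vstack([a,b]);im[:,360]=(0,0,255);im[120]=(0,0,255);im[360]=(0,0,255);cv2.imwrite('pics/r2.png',im)
t=np.array([581.2,76.3,92+20+19]);print('to main (tool units)',rows(t).round(3))
E
```

```text
[306.06308201 219.7196802 ] [326.10546498 250.63570554]
[281.88015592 215.74628002] [350.62789894 257.28335562]
to main (tool units) [ 3.403 -0.07   2.759]
```

View pics/r2.png

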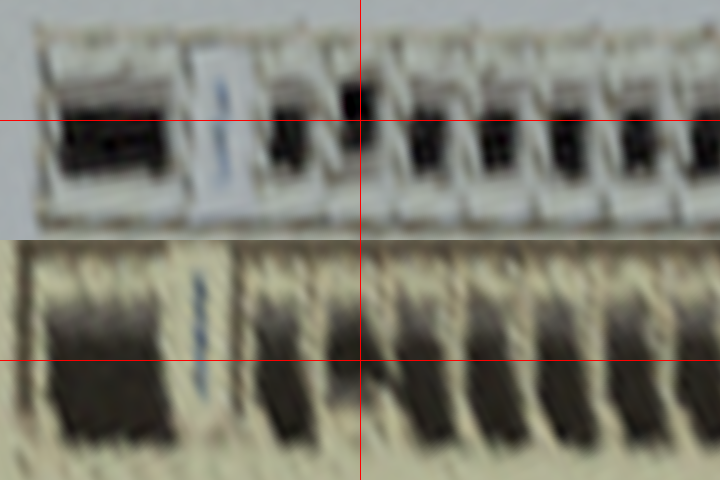

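The three cameras agree within about 2 mm. The left-on breaker is near (569.8, 16.1) and the main switch near (581.2, 76.3). I'll go over the main switch next and descend.

```bash
python3 -m jog '[[0.5,-0.01,0,0,0,0,0],[0.6,-0.01,0,0,0,0,0],[0.6,-0.01,0,0,0,0,0],[0.6,-0.01,0,0,0,0,0],[0.6,-0.015,0,0,0,0,0],[0.5,-0.015,0,0,0,0.27,0],[0,0,0.4,0,0,0,0],[0,0,0.4,0,0,0,0],[0,0,0.4,0,0,0,0],[0,0,0.4,0,0,0,0],[0,0,0.4,0,0,0,0],[0,0,0.38,0,0,0,0],[0,0,0.2,0,0,0,0],[0,0,0.1,0,0,0,0],[0,0,0,0,0,0,0],[0,0,0,0,0,0,0]]'
python3 - <<'E'
from h import *
o=ctrl.get_obs();print(o['ee_pos'],rows([581.2,76.3,134]).round(3))
M=R.from_rotvec(o['orientation']).as_matrix();print(np.degrees(np.arctan2(M[1,0],M[0,0])))
E
```

```text
t: 5.5
ee_pos: [581.5, 76.2, 134.7]
orientation: [2.416, 2.007, 0.001]
ft_force: [-0.3, 0.1, -0.1]
width: 0.8
grasp_force: 0.0
[581.48633223  76.24336881 134.68999421] [ 0.    -0.007  0.017]
79.4453168242113
```

```bash
python3 -m jog '[[0,0,0,0,0,0,0],[0,0,0,0,0,0,0],[0,0,0,0,0,0,0],[0,0,0,0,0,0,0],[0,0,0,0,0,0,0],[0,0,0,0,0,0,0],[0,0,0,0,0,0,0],[0,0,0,0,0,0,0],[0,0,0,0,0,0,0],[0,0,0,0,0,0,0],[0,0,0,0,0,0,0],[0,0,0,0,0,0,0],[0,0,0,0,0,0,0],[0,0,0,0,0,0,0],[0,0,0,0,0,0,0],[0,0,0,0,0,0,0],[0,0,0,0,0,0,0],[0,0,0,0,0,0,0],[0,0,0,0,0,0,0],[0,0,0,0,0,0,0]]'
python3 -m jog '[[0,0,0,0,0,0,0],[0,0,0,0,0,0,0],[0,0,0,0,0,0,0],[0,0,-0.5,0,0,0,0],[-0.5,0,-0.2,0,0,0,0],[-0.53,0,0,0,0,0,0],[-0.5,0,0.2,0,0,0,0],[0,0,0.5,0,0,0,0],[0,0,0,0,0,0,0],[0,0,0,0,0,0,0]]'
python3 - <<'E'
from rect import *
o=ctrl.get_obs(); im=optics.get_image('wrist')[:,:,::-1]; C=cam('wrist',o)
print(o['ee_pos'],rows([569.8,16.1,134]).round(3))
a=rectify(im,C,(569.8,16.1),np.radians(-10.7),s=5,hy=60)
b=cv2.resize(im,(600,450));cv2.imwrite('pics/w2.png',a)
E
```

```text
t: 7.5
ee_pos: [581.1, 76.2, 134.2]
orientation: [2.416, 2.008, 0.0]
ft_force: [0.2, 0.2, 0.2]
width: 0.4
grasp_force: 0.0
t: 8.5
ee_pos: [569.7, 16.1, 134.1]
orientation: [-2.416, -2.007, 0.001]
ft_force: [0.0, -0.6, -0.5]
width: 0.4
grasp_force: 0.0
[569.70747841  16.13737244 134.1243156 ] [-0.007 -0.008  0.015]
```

View pics/w2.png

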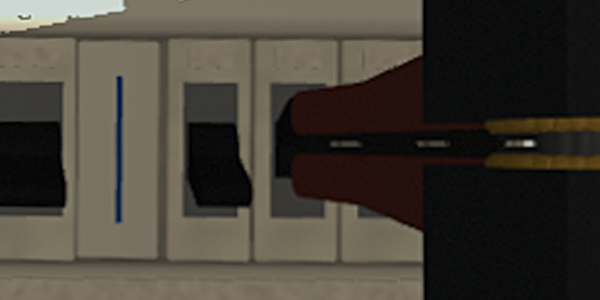

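The device separators put the breaker within 0.8 mm of where I'm pointing. I'll hold two seconds, then move to its top-edge side and descend behind the toggle.

```bash
python3 -m jog '[[0.01,0,0,0,0,0,0],[0,0,0,0,0,0,0],[0,0,0,0,0,0,0],[0,0,0,0,0,0,0],[0,0,0,0,0,0,0],[0,0,0,0,0,0,0],[0,0,0,0,0,0,0],[0,0,0,0,0,0,0],[0,0,0,0,0,0,0],[0,0,0,0,0,0,0],[0,0,0,0,0,0,0],[0,0,0,0,0,0,0],[0,0,0,0,0,0,0],[0,0,0,0,0,0,0],[0,0,0,0,0,0,0],[0,0,0,0,0,0,0],[0,0,0,0,0,0,0],[0,0,0,0,0,0,0],[0,0,0,0,0,0,0],[0,0,0,0,0,0,0]]'
python3 -m jog '[[0,0,0,0,0,0,0],[0,0,0,0,0,0,0],[0,0,-0.25,0,0,0,0],[0,0.35,0,0,0,0,0],[0,0.35,0,0,0,0,0],[0,0,0.2,0,0,0,0],[0,0,0.2,0,0,0,0],[0,0,0.15,0,0,0,0],[0,0,0.13,0,0,0,0],[0,0,0,0,0,0,0],[0,0,0,0,0,0,0]]'
```

```text
t: 10.55
ee_pos: [569.9, 16.4, 134.2]
orientation: [-2.416, -2.008, -0.0]
ft_force: [-0.2, -0.6, -0.0]
width: 0.6
grasp_force: 0.0
t: 11.65
ee_pos: [597.2, 11.4, 116.8]
orientation: [-2.416, -2.008, 0.001]
ft_force: [0.2, -0.2, 0.7]
width: 0.5
grasp_force: 0.0
```

No contact yet. Now the push, checking force near the end.

```bash
python3 -m jog '[[0,-0.08,0,0,0,0,0],[0,-0.08,0,0,0,0,0],[0,-0.08,0,0,0,0,0],[0,-0.08,0,0,0,0,0],[0,-0.08,0,0,0,0,0],[0,0,0,0,0,0,0]]'
python3 -m jog '[[0,-0.05,0,0,0,0,0],[0,-0.05,0,0,0,0,0],[0,0,0,0,0,0,0]]'
```

```text
t: 12.25
ee_pos: [583.8, 14.1, 118.6]
orientation: [2.413, 2.006, 0.006]
ft_force: [4.1, -1.5, 5.6]
width: 0.6
grasp_force: 2.7
t: 12.55
ee_pos: [577.4, 15.1, 117.1]
orientation: [-2.416, -2.008, 0.0]
ft_force: [1.9, -0.7, 2.9]
width: 0.7
grasp_force: 1.2
```

Toggle is moving (about 4–7 N). I'll keep going in small steps until it reaches the stop.

```bash
python3 -m jog '[[0,-0.03,0,0,0,0,0],[0,-0.03,0,0,0,0,0],[0,0,0,0,0,0,0]]'
python3 -m jog '[[0,-0.03,0,0,0,0,0],[0,0,0,0,0,0,0]]'
```

```text
t: 12.85
ee_pos: [575.0, 15.5, 116.8]
orientation: [-2.416, -2.008, 0.001]
ft_force: [1.9, -0.3, 2.4]
width: 0.7
grasp_force: 1.0
t: 13.05
ee_pos: [573.9, 15.7, 116.7]
orientation: [-2.416, -2.008, 0.001]
ft_force: [1.5, 0.1, 0.0]
width: 0.3
grasp_force: 0.9
```

```bash
python3 -m jog '[[0,-0.03,0,0,0,0,0],[0,0,0,0,0,0,0]]'; python3 -m jog '[[0,-0.03,0,0,0,0,0],[0,0,0,0,0,0,0]]'; python3 -m jog '[[0,-0.03,0,0,0,0,0],[0,0,0,0,0,0,0]]'
```

```text
t: 13.25
ee_pos: [572.8, 15.9, 116.8]
orientation: [-2.416, -2.008, 0.001]
ft_force: [1.6, -1.2, 0.2]
width: 0.3
grasp_force: 0.8
t: 13.45
ee_pos: [572.1, 16.0, 117.1]
orientation: [2.416, 2.008, 0.001]
ft_force: [2.6, -0.8, -0.0]
width: 0.4
grasp_force: 1.3
t: 13.65
ee_pos: [571.7, 16.2, 117.4]
orientation: [2.415, 2.007, 0.003]
ft_force: [4.0, -1.1, 0.3]
width: 0.4
grasp_force: 2.1
```

```bash
python3 -m jog '[[0,-0.04,0,0,0,0,0],[0,0,0,0,0,0,0]]'; python3 -m jog '[[0,-0.05,0,0,0,0,0],[0,0,0,0,0,0,0]]';  python3 -m jog '[[0,-0.05,0,0,0,0,0],[0,0,0,0,0,0,0]]'
```

```text
t: 13.85
ee_pos: [571.2, 16.4, 117.8]
orientation: [2.414, 2.006, 0.005]
ft_force: [7.9, -1.5, -0.3]
width: 0.1
grasp_force: 3.1
t: 14.05
ee_pos: [570.7, 16.6, 118.4]
orientation: [2.412, 2.005, 0.009]
ft_force: [10.6, -2.0, 0.4]
width: 0.5
grasp_force: 4.3
t: 14.25
ee_pos: [570.3, 16.8, 118.9]
orientation: [2.41, 2.003, 0.013]
ft_force: [13.0, -3.2, -0.3]
width: 0.4
grasp_force: 6.0
```

The toggle is firmly stalled at about 13 N. I'll back off, rise and look.

```bash
python3 -m jog '[[0,0.2,0,0,0,0,0],[0,0.25,0,0,0,0,0],[0,0,-0.4,0,0,0,0],[0,0,-0.8,0,0,0,0],[0,0,-0.8,0,0,0,0],[-0.6,0,-0.6,0,0,0,0],[-0.6,0,0,0,0,0,0],[-0.6,0,0,0,0,0,0],[0,0,0,0,0,0,0],[0,0,0,0,0,0,0]]'
python3 - <<'E'
from rect import *
o=ctrl.get_obs(); im=optics.get_image('wrist')[:,:,::-1]; C=cam('wrist',o)
a=rectify(im,C,(569.8,16.5),np.radians(-10.7),s=5,hy=70,hx=35)
cv2.imwrite('pics/w3.png',a)
E
```

```text
t: 15.25
ee_pos: [569.2, -56.8, 220.4]
orientation: [-2.416, -2.005, 0.002]
ft_force: [0.3, -0.1, 0.5]
width: 0.5
grasp_force: 0.0
```

View pics/w3.png

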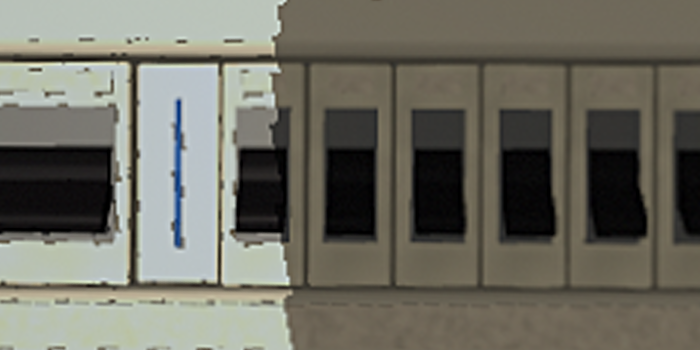

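All the toggles now line up: the breaker at (350,190) matches its neighbours at the off stop, and the arm is clear. I'm handing the job in.

```bash
python3 -c "
from workcell import ctrl
print(ctrl.close_job())"
```

```text
the job is handed in; nothing more can be done
None
```

I pointed at the main switch and then at the left-on breaker (second from the left) for two seconds each, then pushed its toggle over to off; the last picture shows it level with the other toggles and the arm clear, and the job was handed in at about 15 s.

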